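# Light, pack and present: lamp and moulded heads at the trimming bench

### The job

Swing the panel lamp so its head points straight at the middle of the orange crate and tilt the head up 50 degrees from level, then, with the lamp left like that, put every one of the short moulded heads into the crate. Stand the tall sample bust upright in the ring nest, and once the heads are packed turn the lamp to point straight at the nest with its head tilted up 25 degrees, and let go of everything. Do not knock the sample over, and leave the loose forearm and foot where they lie.

Things in the scene. Friction and masses are not known exactly. Their poses are not given: they have to be found in the camera images.
- head0: One of up to four identical pink moulded plastic heads (some may be absent), about 90 mm tall, standing on its weighted neck flange: flange 64 mm across and 14 mm thick, neck 32 mm across at 22 to 34 mm height, head 56 mm across at 50 to 72 mm height, narrowing to a rounded crown; 60 to 130 g. Origin at the centre of its underside, z up along its axis when it stands.
- head1: One of up to four identical pink moulded plastic heads (some may be absent), about 90 mm tall, standing on its weighted neck flange: flange 64 mm across and 14 mm thick, neck 32 mm across at 22 to 34 mm height, head 56 mm across at 50 to 72 mm height, narrowing to a rounded crown; 60 to 130 g. Origin at the centre of its underside, z up along its axis when it stands.
- head2: One of up to four identical pink moulded plastic heads (some may be absent), about 90 mm tall, standing on its weighted neck flange: flange 64 mm across and 14 mm thick, neck 32 mm across at 22 to 34 mm height, head 56 mm across at 50 to 72 mm height, narrowing to a rounded crown; 60 to 130 g. Origin at the centre of its underside, z up along its axis when it stands.
- head3: One of up to four identical pink moulded plastic heads (some may be absent), about 90 mm tall, standing on its weighted neck flange: flange 64 mm across and 14 mm thick, neck 32 mm across at 22 to 34 mm height, head 56 mm across at 50 to 72 mm height, narrowing to a rounded crown; 60 to 130 g. Origin at the centre of its underside, z up along its axis when it stands.
- sample: The sample bust: the same pink plastic and same 56 mm head, but taller (143 mm) and standing on broad shoulders with a round foot 72 mm across and 26 mm high. Neck 32 mm across at 62 to 80 mm height, head 56 mm across at 98 to 122 mm height. About 250 g. Origin at the centre of its underside, z up along its axis.
- crate: Open orange plastic crate, fixed to the bench, outside 240 (its x) x 220 (its y) x 110 mm high, walls and floor 6 mm. Origin at the centre of its underside, z up.
- nest_seat (a point): Centre of the floor inside the sample's nest, 8 mm above the bench: a fixed 130 mm square aluminium plate 8 mm thick with a dark steel ring on it, 80 mm bore, 100 mm outside, 20 mm high. z up.
- lamp_axis (a point): Point on the panel lamp where its vertical swivel axis meets its horizontal tilt hinge, 170 mm above the bench, on a post (28 mm thick) on a fixed round foot (130 mm across, 18 mm high). The frame turns with the swivel: its x axis is level and points the way the lamp head points (out along the arm of the head towards the knob), z is up.
- lamp_knob (a point): Centre of the black ball knob (26 mm across) on an 8 mm stem at the free edge of the lamp head, 157 mm from lamp_axis, 35 mm beyond the panel. Pinch and move it to swivel and tilt the lamp; both joints are stiff and stay where left. Panel 110 mm square, 16 mm thick, centred 67 mm from the hinge, lit face underneath. Frame x points outward along the stem.
- lamp_turret (a joint): Swivel of the lamp about its vertical axis (rad), 0 = head points to the robot (-x), positive turns counter-clockwise seen from above; range -2.2 to 2.2.
- lamp_head (a joint): Tilt of the lamp head (rad), 0 = level with lit face straight down, positive lifts the knob end; range 0 to 1.4.
- forearm: Pink moulded forearm lying on the bench, 130 x 32 x 31 mm; leave alone. Origin under its middle.
- foot_part: Pink moulded foot standing on its sole, 110 x 42 x 65 mm; leave alone. Origin under its middle.

How it is judged:
By the outcome, as a careful person would: the job done as asked, in the order asked, and still so for the second after the job is handed in, with the robot touching nothing.
Of head0, head1, head2, head3 only 2 to 4 are there at a start; the rules pass over those that are not, and their reading is None.
At some moment in a run one of head0, head1, head2, head3 may be knocked a few centimetres aside while the robot is not near it.
It also fails if it takes over 210 s, if anything falls off the work surface, if the arm or the gripper's body presses on something with over 40 N, if the wrist force passes 120 N, or if a joint passes its speed limit or range.

### The arm

A 6-joint arm with a two-finger parallel gripper is mounted at the origin on the work surface. World frame = base frame: x ahead of the robot, y to its left, z up, the work surface at z = 0. Lengths are in m, angles in rad, forces in N, time in s.
With the tool pointing down it reaches from about 0.35 to 0.725 m from the base axis. Payload 6 kg.
Tool frame: the origin (TCP) lies midway between the tips of the shut fingers; the grasp point (between the pads) lies 19 mm behind it; z points along the fingers, y is the line along which they close (so a half turn about z gives the same grasp; the last joint's range is limited). The gripper opens to 85 mm and grips with 20 to 120 N. Pads are 22 mm wide; open, the fingers measure 114 mm over their backs; the gripper's body (76 mm by 85 mm) begins 54 mm behind the grasp point. The pads swing forward as they close: fully open they stand 13 mm farther back than shut.
Start: joints at [1.526, 0.04, 0.085, 0, -1.615, -0.334], TCP at [0.222, 0.557, 0.231] pointing down, gripper open.
Joint ranges: [-2.56, 2.56], [-1.29, 2.01], [-1.08, 1.49], [-3.29, 1.98], [-2.81, -0.18], [-2.99, 2.99]. Speed limits (rad/s): [2.57, 2.57, 3.01, 3.14, 3.14, 3.14].

### API

Orientations are given as a unit quaternion [x, y, z, w].
In Python, from cell import ctrl, vision gives the robot as it stands. The module is installed in compiled form; this text tells all that it offers.
- The arm moves only by the tool carry_out, never from a script. Its argument "commands" is a list that holds one entry, the list of rows, each a list of 5 numbers: the shift along the world's x, y, z in m, then the turn about the world's z in rad, then the finger opening in m, from 0 to 0.0854. A call has 1 to 12 rows; each row shifts and turns the commanded pose from where the row before left it; what a row does not reach is not made up. A row lasts 1/10 s, in which the tool goes at most 50 mm and 8.59 degrees, less where a joint would pass 70% of its speed; a pose out of reach is approached as far as the arm can. A call with a gripper value outside its range is refused whole. The fingers move at their own pace and stop on an object; "squeeze" is the grip in N (left out, the last holds). Time passes only in rows, so rows that do not move let the fingers close. It gives the time, the measured TCP pose, the force, the opening and the grip force at its end, in the units of the state.
- ctrl.get_state(): the state, without advancing time (a new reading comes with each control period).
- vision.read_camera(name): name is "scene" or "side" or "wrist"; returns the picture (420x560x3 uint8, blue, green, red); there is no depth.
- vision.camera_params(name): a dict with "K" (3x3 intrinsics, pixels), "camera_from_world" (4x4, takes a point from world to camera coordinates); the wrist camera has in their place "T_tool_cam" (4x4, takes a point from camera to tool coordinates, whose origin is the TCP and whose axes are the flange's). Camera axes: x right, y down, z forward; pixel columns grow to the right and rows downward; lengths in m; the calibration is good to about 2 mm. A picture is of the moment at which its call begins: read the wrist's pose just before it. camera_params takes no time and is no camera call.
- ctrl.job_done(): hands the job in; it is judged then, once.
The state is a dict: "time": time; "qpos": joint angles; "qd": joint speeds; "effort": joint torques, N m; "position": TCP position; "ee_rot": TCP orientation; "force": force on the tool from outside, world axes, zero at the start; "torque": the same for the moment, N m; "grip_width": finger opening in m; "finger_force": force on a finger pad.
Only numpy, scipy, OpenCV 4.12 (cv2) and the standard library are available. Lean on these libraries where they do the work, as an engineer would, in place of code of your own. Each camera call takes 0.05 s, during which the arm holds its last target. There are 200 camera calls.

## Working session

There is one attempt and no reset: what is moved stays moved. The work goes in short steps, Python scripts to look and compute and a tool call to move; the robot and the scene stay as the last step left them, time stands still between calls to the robot, and variables do not carry over. Pictures are saved under pics/ and viewed, at most 14 in all, crops included, and the job is handed in when it is done.

Besides the shell and the picture viewer there is one more tool, called after "Request:" as name([rows], argument=value, ...), one row to a line, values as JSON. carry_out: Moves the arm, as the interface text tells. Its arguments: {"type":"object","properties":{"commands":{"type":"array","items":{"type":"array","items":{"type":"array","items":{"type":"number"}}}},"squeeze":{"type":"number"}},"required":["commands"]}

```bash
mkdir -p pics; ls
cat > h.py <<'E'
import numpy as np, cv2
from cell import ctrl, vision
from scipy.spatial.transform import Rotation as R
def snap(n,f):
    s=ctrl.get_state(); im=vision.read_camera(n); cv2.imwrite('pics/%s.png'%f,im); return s,im
def cam(n,s=None):
    p=vision.camera_params(n); K=np.array(p['K'])
    if n=='wrist':
        T=np.eye(4); T[:3,:3]=R.from_quat(s['ee_rot']).as_matrix(); T[:3,3]=s['position']
        return K,np.linalg.inv(T@np.array(p['T_tool_cam']))
    return K,np.array(p['camera_from_world'])
def proj(n,P,s=None):
    K,T=cam(n,s); P=np.atleast_2d(P); c=P@T[:3,:3].T+T[:3,3]; q=c@K.T; return q[:,:2]/q[:,2:]
def atz(n,px,z,s=None):
    K,T=cam(n,s); px=np.atleast_2d(px).astype(float); d=np.c_[px,np.ones(len(px))]@np.linalg.inv(K).T@T[:3,:3]
    o=-T[:3,:3].T@T[:3,3]; return o+d*((z-o[2])/d[:,2])[:,None]
E
python3 - <<'E'
from h import *
for n in('scene','side','wrist'):
    s,im=snap(n,n+'0'); K,T=cam(n,s); print(n,K[0,0],(-T[:3,:3].T@T[:3,3]).round(3),T[2,:3].round(2))
print(s)
a=cv2.imread('pics/scene0.png')
E
```

```text
pics
scene 482.41481440293234 [ 1.071 -0.616  0.82 ] [-0.47  0.59 -0.65]
side 458.5293492454945 [ 0.472 -0.805  0.789] [ 0.1   0.76 -0.64]
wrist 320.2771222854976 [0.298 0.526 0.372] [-0.3   0.12 -0.95]
{'time': 0.1, 'qpos': array([ 1.52568511e+00,  4.07700966e-02,  8.39237429e-02, -3.79994014e-04,
       -1.61550455e+00, -3.33726197e-01]), 'qd': array([ 0.00026604,  0.00093546,  0.00316895,  0.00061694, -0.00039954,
        0.0001528 ]), 'effort': array([-4.68348968e-03, -3.69348872e+01,  3.48281980e+01,  6.95165545e+00,
       -4.53425164e-03,  2.73536607e-06]), 'position': array([0.22172217, 0.55721832, 0.23038107]), 'ee_rot': array([ 9.82115108e-01, -1.88279775e-01, -7.60613133e-05,  7.96504075e-04]), 'force': array([0.05646086, 0.42431513, 0.07110982]), 'torque': array([ 0.03042355, -0.01070449,  0.02095104]), 'finger_force': 0.0, 'grip_width': 0.08576322047957895}
```

View pics/scene0.png

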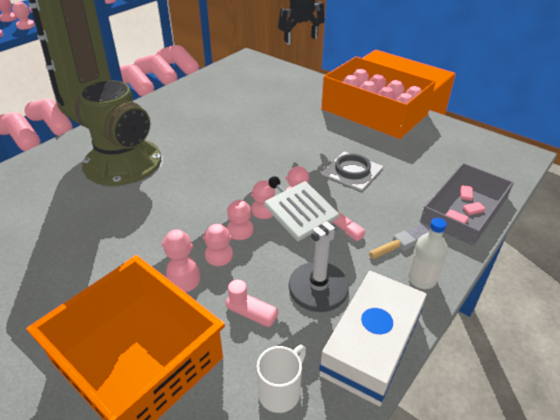

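View pics/side0.png

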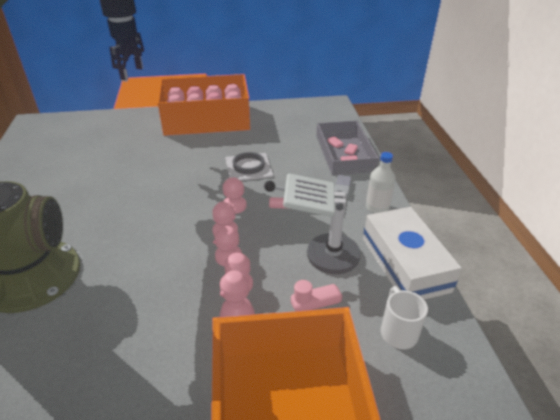

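The scene camera shows the sample at (180,260), and four heads at about (218,243), (239,218), (264,198) and (298,182). The crate is lower left, the nest is at (353,168), the lamp knob is at (274,182), and the forearm and foot are near (350,226) and (250,303). I'll enlarge these for accurate picks.

Run:
```python
import cv2
a=cv2.imread('pics/scene0.png')
cv2.imwrite('pics/c1.png',cv2.resize(a[140:320,140:390],None,fx=3.2,fy=3.2,interpolation=cv2.INTER_CUBIC))
b=cv2.imread('pics/side0.png')
cv2.imwrite('pics/c2.png',cv2.resize(b[140:420,190:420],None,fx=2.1,fy=2.1,interpolation=cv2.INTER_CUBIC))
```

```text
(no output)
```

View pics/c1.png

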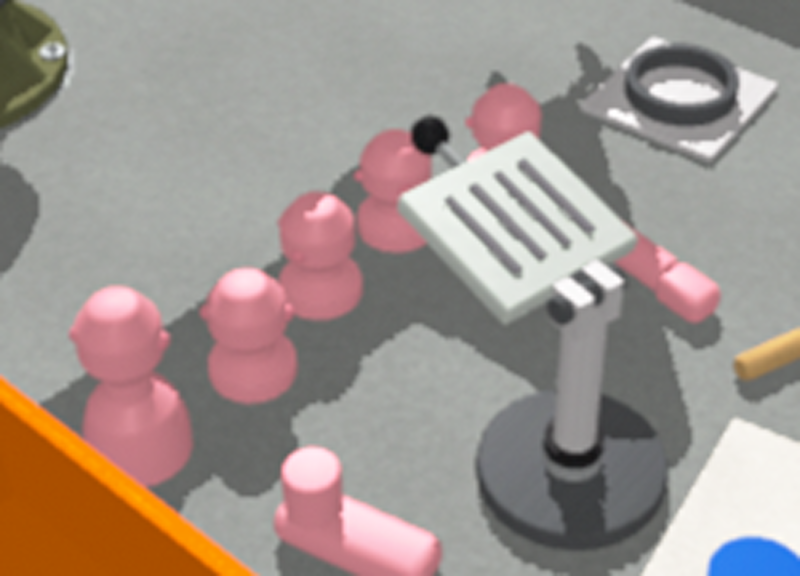

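View pics/c2.png

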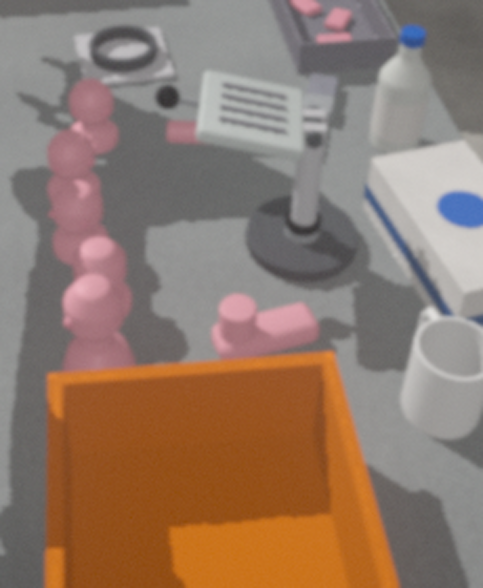

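```bash
cat > m1.py <<'E'
from h import *
o=np.array([140,140]);o2=np.array([190,140])
c1=lambda l:np.array(l)/3.2+o
c2=lambda l:np.array(l)/2.1+o2
H=atz('scene',c1([(247,310),(317,232),(395,165),(505,120)]),.061);print('heads',H.round(3))
S=atz('scene',c1([(119,335)]),.11);print('sample',S.round(3), atz('side',c2([(96,306)]),.11).round(3))
print('h3 side',atz('side',c2([(91,104),(71,155)]),.061).round(3))
print('ring',atz('scene',c1([(682,76)]),.028).round(3),atz('side',c2([(122,46)]),.028).round(3))
print('lampfoot',atz('scene',c1([(572,463)]),.018).round(3),atz('side',c2([(302,236)]),.018).round(3))
print('crate',atz('scene',[(135,262),(32,328),(222,325)],.11).round(3), atz('side',c2([(48,374),(334,354)]),.11).round(3))
def tri(a,b):
    P=[];
    for n in('scene','side'):
        K,T=cam(n);P.append(K@T[:3])
    X=cv2.triangulatePoints(P[0],P[1],np.array(a,float).reshape(2,1),np.array(b,float).reshape(2,1));return (X[:3]/X[3]).ravel()
print('knob',tri(c1((430,135)),c2((167,97))))
E
python3 m1.py
```

```text
heads [[ 0.481 -0.094  0.061]
 [ 0.463 -0.002  0.061]
 [ 0.457  0.095  0.061]
 [ 0.489  0.195  0.061]]
sample [[ 0.471 -0.197  0.11 ]] [[ 0.474 -0.196  0.11 ]]
h3 side [[0.49  0.19  0.061]
 [0.46  0.09  0.061]]
ring [[0.546 0.379 0.028]] [[0.544 0.37  0.028]]
lampfoot [[ 0.719 -0.033  0.018]] [[ 0.715 -0.038  0.018]]
crate [[ 0.442 -0.282  0.11 ]
 [ 0.427 -0.494  0.11 ]
 [ 0.68  -0.282  0.11 ]] [[ 0.428 -0.269  0.11 ]
 [ 0.68  -0.28   0.11 ]]
knob [0.56603856 0.00441681 0.19818616]
```

```bash
cat > m2.py <<'E'
from h import *
from scipy.optimize import minimize
def box(x,y,t,lx,ly,z0,z1):
    c=np.array([[a*lx/2,b*ly/2,z] for a in(-1,1) for b in(-1,1) for z in(z0,z1)])
    c[:,:2]=c[:,:2]@np.array([[np.cos(t),np.sin(t)],[-np.sin(t),np.cos(t)]])+[x,y]; return c
def disc(x,y,r,z0,z1):
    a=np.linspace(0,2*np.pi,48,endpoint=False)
    return np.vstack([np.c_[x+r*np.cos(a),y+r*np.sin(a),0*a+z] for z in(z0,z1)])
def hullmask(n,P):
    m=np.zeros((420,560),np.uint8); h=cv2.convexHull((proj(n,P)).astype(np.float32))
    cv2.fillConvexPoly(m,(h*16).round().astype(int),255,shift=4); return m>0
def fit(f,p0,masks,step):
    def c(p): 
        v=0
        for n,m in masks.items():
            r=hullmask(n,f(*p)); v+=1-(r&m).sum()/(r|m).sum()
        return v
    s=np.vstack([p0]+[np.array(p0)+np.eye(len(p0))[i]*step[i] for i in range(len(p0))])
    r=minimize(c,p0,method='Nelder-Mead',options=dict(initial_simplex=s,xatol=2e-4,fatol=1e-4)); return r.x,r.fun
def hsv(n,f): return cv2.cvtColor(cv2.imread(f),cv2.COLOR_BGR2HSV)
def big(m,seed):
    m=cv2.morphologyEx(m.astype(np.uint8),cv2.MORPH_CLOSE,np.ones((9,9)));k,l=cv2.connectedComponents(m)
    q=l==l[seed[1],seed[0]]; h=cv2.convexHull(np.argwhere(q)[:,::-1].astype(np.int32)); o=np.zeros(m.shape,np.uint8); cv2.fillConvexPoly(o,h,1); return o>0
if __name__=='__main__':
    ms={}
    for n,sd in(('scene',(120,320)),('side',(290,370))):
        h=hsv(n,'pics/%s0.png'%n); m=(h[...,0]>4)&(h[...,0]<17)&(h[...,1]>200)&(h[...,2]>80); ms[n]=big(m,sd)
    cr=lambda x,y,t:box(x,y,t,.24,.22,0,.11)
    for k in(['scene'],['side'],['scene','side']): print('crate',k,fit(cr,[.556,-.39,0.],{n:ms[n] for n in k},[.01,.01,.05]))
    for n,p in(('scene',[(319,290),(353,168),(300,290)]),('side',[(333,253),(249,163)])):
        b=cv2.imread('pics/%s0.png'%n); print(n,[b[v,u].tolist() for u,v in p])
E
python3 m2.py
```

```text
crate ['scene'] (array([ 0.54665011, -0.38506755, -0.01164613]), np.float64(0.03405009102986767))
crate ['side'] (array([ 0.55191622, -0.38648249, -0.0300923 ]), np.float64(0.025882352941176467))
crate ['scene', 'side'] (array([ 0.550052  , -0.38596738, -0.00750361]), np.float64(0.07378486151168373))
scene [[94, 94, 92], [241, 241, 243], [119, 116, 114]]
side [[111, 110, 109], [188, 186, 189]]
```

```bash
cat > ov.py <<'E'
from m2 import *
def ring(im,n,x,y,r,z,c,k):
    a=np.linspace(0,2*np.pi,72); q=proj(n,np.c_[x+r*np.cos(a),y+r*np.sin(a),0*a+z]); cv2.polylines(im,[(q*k*16).round().astype(np.int32)],True,c,1,cv2.LINE_AA,4)
def overlay(n,f,items,boxes,k=3):
    im=cv2.resize(cv2.imread(f),None,fx=k,fy=k,interpolation=cv2.INTER_CUBIC)
    for x,y,r,z,c in items: ring(im,n,x,y,r,z,c,k)
    for x,y,t,lx,ly,z in boxes:
        q=proj(n,box(x,y,t,lx,ly,z,z)[::2])[[0,1,3,2]]; cv2.polylines(im,[(q*k*16).round().astype(np.int32)],True,(255,255,0),1,cv2.LINE_AA,4)
    return im
E
cat > o1.py <<'E'
from ov import *
G=(0,255,0);Bl=(255,0,0)
it=[(.717,-.035,.065,.018,G),(.717,-.035,.065,0,G),(.545,.375,.05,.028,Bl),(.545,.375,.04,.028,G),(.566,.0044,.013,.198,(0,255,255)),(.472,-.197,.036,0,G),(.472,-.197,.028,.11,G)]
for x,y in[(.481,-.094),(.463,-.002),(.457,.095),(.489,.193)]: it+=[(x,y,.032,0,G),(x,y,.028,.061,G)]
bx=[(.55,-.386,-.01,.24,.22,.11),(.545,.375,-.0,.13,.13,.008)]
a=overlay('scene','pics/scene0.png',it,bx,2.4); b=overlay('side','pics/side0.png',it,bx,2.4)
cv2.imwrite('pics/o1.png',a[350:950,50:850]); 
cv2.imwrite('pics/o2.png',b[320:920,350:1150])
cv2.imwrite('pics/o3.png',np.hstack([a[350:950,650:1000],b[320:920,430:880]])[:,:800])
E
python3 o1.py
```

```text
(no output)
```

View pics/o1.png

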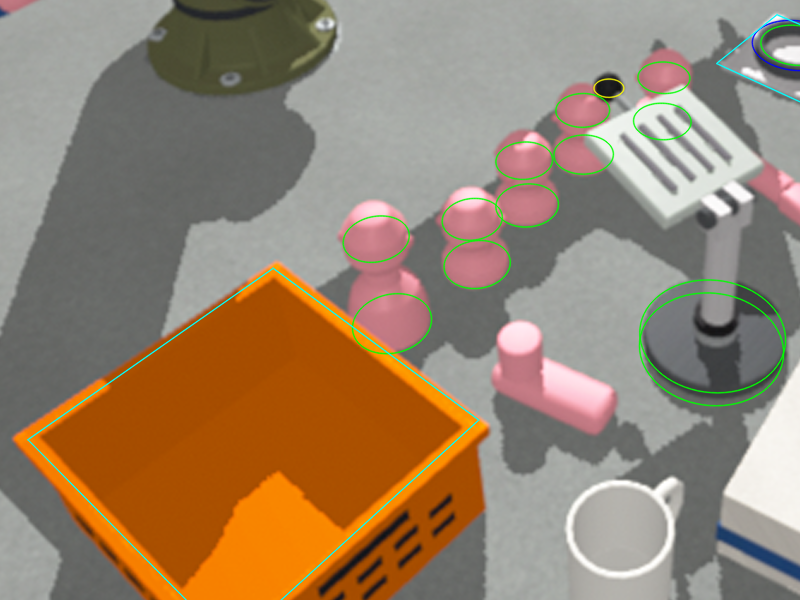

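View pics/o2.png

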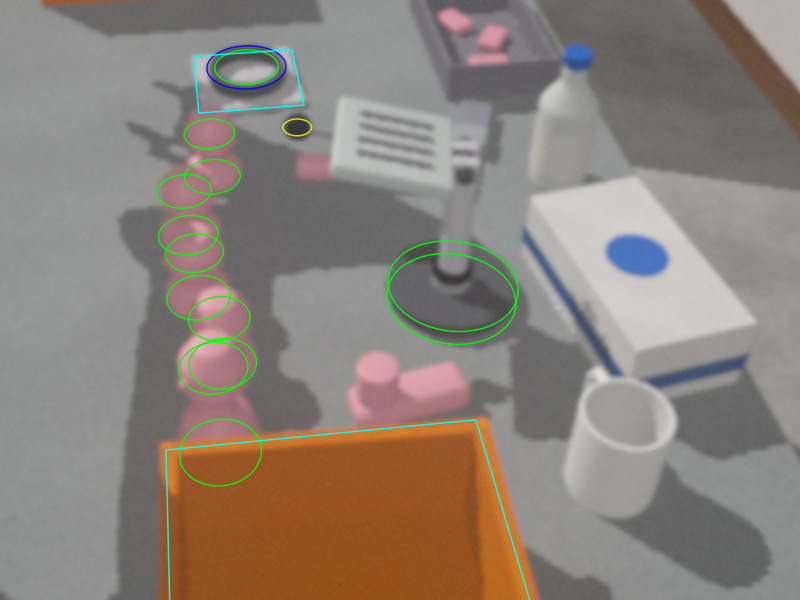

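Overlays of my estimates fit both views. The lamp foot is centred at (.717,-.035), the crate at about (.55,-.386), and the ring at about (.545,.375). Now I'll go to the knob.

Request:
carry_out([
  [[0.0215,-0.0346,0.02,0,0.05],[0.0215,-0.0346,0.02,0,0.05],[0.0215,-0.0346,0.01,0,0.05],[0.0215,-0.0346,0,0,0.05],[0.0215,-0.0346,0,0,0.05],[0.0215,-0.0346,0,0,0.05],[0.0215,-0.0346,0,0,0.05],[0.0215,-0.0346,0,0,0.05],[0.0215,-0.0346,0,0,0.05],[0.0215,-0.0346,0,0,0.05],[0.0215,-0.0346,0,0,0.05],[0.0215,-0.0346,0,0,0.05]],
], squeeze=50)

```text
time: 1.35
position: [0.4804, 0.1407, 0.2812]
ee_rot: [0.982, -0.188, -0.0, -0.0]
force: [0.3, -0.0, 0.0]
grip_width: 0.0501
finger_force: 0.0
```

Request:
carry_out([
  [[0.0215,-0.0346,0,0,0.05],[0.0215,-0.0346,0,0,0.05],[0.0215,-0.0346,0,0,0.05],[0.0215,-0.0346,0,0,0.05],[0,0,0,0,0.05],[0,0,0,0,0.05]],
])

```text
time: 1.95
position: [0.5659, 0.0031, 0.2804]
ee_rot: [0.982, -0.189, -0.001, 0.0]
force: [0.3, 0.1, 0.4]
grip_width: 0.05
finger_force: 0.0
```

Run:
```python
from h import *
s,im=snap('wrist','w1')
h=cv2.cvtColor(im,cv2.COLOR_BGR2HSV)
print(proj('wrist',[[.566,.0044,.198],s['position']],s))
im=im.copy()
p=proj('wrist',[[.566,.0044,.198]],s)[0]; cv2.drawMarker(im,tuple(int(v) for v in p),(0,255,0),0,12)
cv2.imwrite('pics/w1m.png',im)
```

```text
[[274.78652059 221.56548194]
 [276.00749228 277.59186798]]
```

View pics/w1m.png

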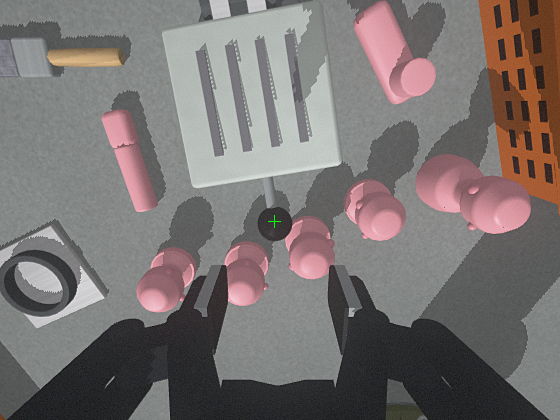

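The wrist view has the knob exactly at the predicted (275,222), so I'll descend and pinch it.

Request:
carry_out([
  [[0,0.001,-0.035,0,0.05],[0,0,-0.035,0,0.05],[0,0,-0.03,0,0.05],[0,0,0,0,0.05],[0,0,0,0,0.0],[0,0,0,0,0.0],[0,0,0,0,0.0],[0,0,0,0,0.0],[0,0,0,0,0.0]],
], squeeze=50)

```text
time: 2.9
position: [0.5662, 0.0053, 0.1823]
ee_rot: [0.982, -0.188, 0.001, -0.001]
force: [-2.3, 1.5, 1.4]
grip_width: 0.0231
finger_force: 48.9
```

```bash
cat > arc.py <<'E'
import sys
from h import *
# from current (head,tilt) deg to target along sphere; prints per-row increments
A=np.array([.717,-.035,.17])
def P(h,t,L=.157): h,t=np.radians(h),np.radians(t); return A+L*np.array([np.cos(h)*np.cos(t),np.sin(h)*np.cos(t),np.sin(t)])
h0,t0,h1,t1,n=map(float,sys.argv[1:6]); n=int(n)
u=np.linspace(0,1,n+1); p=np.array([P(h0+(h1-h0)*k,t0+(t1-t0)*k) for k in u])
print(p[0],p[-1]); print(np.diff(p,axis=0).round(4).tolist(), np.radians(h1-h0)/n)
E
python3 arc.py 165.4 10.3 244.6 50 16
```

```text
[0.56751801 0.00393714 0.19807195] [ 0.67371287 -0.12616248  0.29026898]
[[-0.0015, -0.0133, 0.0067], [-0.0, -0.0133, 0.0066], [0.0014, -0.0131, 0.0065], [0.0028, -0.0127, 0.0064], [0.0041, -0.0122, 0.0063], [0.0054, -0.0115, 0.0062], [0.0065, -0.0107, 0.0061], [0.0076, -0.0097, 0.006], [0.0085, -0.0086, 0.0058], [0.0092, -0.0075, 0.0056], [0.0098, -0.0062, 0.0055], [0.0103, -0.0049, 0.0053], [0.0105, -0.0036, 0.0051], [0.0106, -0.0023, 0.0049], [0.0105, -0.001, 0.0047], [0.0103, 0.0003, 0.0045]] 0.0863937979737193
```

Request:
carry_out([
  [[0,0,0,0,0.05],[0,0,0,0,0.05],[0,0,-0.006,0,0.05],[0,0,0,0,0.0],[0,0,0,0,0.0],[0,0,0,0,0.0],[0,0,0,0,0.0]],
], squeeze=60)

```text
time: 3.6
position: [0.5657, 0.0048, 0.1748]
ee_rot: [0.982, -0.188, -0.0, 0.0]
force: [-0.1, -0.6, -2.5]
grip_width: 0.0233
finger_force: 58.8
```

Request:
carry_out([
  [[-0.0015,-0.0133,0.0067,0.086,0],[0,-0.0133,0.0066,0.086,0],[0.0014,-0.0131,0.0065,0.086,0],[0.0028,-0.0127,0.0064,0.086,0]],
])

```text
time: 4.0
position: [0.5687, -0.0473, 0.2002]
ee_rot: [1.0, -0.015, -0.0, -0.001]
force: [6.3, 2.0, -8.4]
grip_width: 0.0228
finger_force: 59.0
```

Request:
carry_out([
  [[0.0041,-0.0122,0.0063,0.086,0],[0.0054,-0.0115,0.0062,0.086,0],[0.0065,-0.0107,0.0061,0.086,0],[0.0076,-0.0097,0.006,0.086,0],[0.0085,-0.0086,0.0058,0.086,0],[0.0092,-0.0075,0.0056,0.086,0],[0.0098,-0.0062,0.0055,0.086,0],[0.0103,-0.0049,0.0053,0.086,0],[0.0105,-0.0036,0.0051,0.086,0],[0.0106,-0.0023,0.0049,0.086,0],[0.0105,-0.001,0.0047,0.086,0],[0.0103,0.0003,0.0045,0.086,0]],
])

```text
time: 5.2
position: [0.6711, -0.1257, 0.2658]
ee_rot: [0.877, 0.48, -0.002, -0.001]
force: [-4.5, -0.4, -4.1]
grip_width: 0.0226
finger_force: 58.9
```

Request:
carry_out([
  [[0,0,0,0,0],[0,0,0,0,0],[0,0,0,0,0]],
])

```text
time: 5.5
position: [0.6715, -0.1252, 0.2664]
ee_rot: [0.879, 0.478, -0.0, -0.0]
force: [-0.1, -0.5, -6.5]
grip_width: 0.0232
finger_force: 59.0
```

```bash
cat > kn.py <<'E'
import sys
from h import *
from scipy.optimize import least_squares
A=np.array([.717,-.035,.17])
def knob(tag,g):
    pts={}
    for n in('scene','side'):
        s,im=snap(n,tag+n); p=proj(n,[g])[0]; u,v=map(int,p); w=16
        c=im[v-w:v+w,u-w:u+w].max(2); m=(c<60).astype(np.uint8)
        k,l,st,ce=cv2.connectedComponentsWithStats(m)
        print(n,p.round(1),[(st[i,4],(ce[i]+[u-w,v-w]).round(1).tolist(),st[i,2:4].tolist()) for i in range(1,k) if st[i,4]>8])
        i=1+np.argmax(st[1:,4]); pts[n]=ce[i]+[u-w,v-w]
    f=lambda X:np.concatenate([proj(n,[X])[0]-pts[n] for n in pts])
    r=least_squares(f,g); report(r.x,r.fun)
def report(x,res=None):
    d=x-A; print('knob',x.round(4),res,'len',np.linalg.norm(d),'head',np.degrees(np.arctan2(d[1],d[0]))%360,'tilt',np.degrees(np.arctan2(d[2],np.hypot(d[0],d[1]))))
if __name__=='__main__': knob(sys.argv[1],[float(v) for v in sys.argv[2:5]])
E
python3 kn.py k1 .674 -.126 .290
```

```text
scene [275.2 200.7] [(np.int32(487), [276.0, 197.2], [27, 32])]
side [334.9 182.5] [(np.int32(54), [323.5, 169.2], [11, 9]), (np.int32(102), [344.7, 171.7], [10, 16]), (np.int32(85), [331.4, 185.6], [10, 12])]
knob [ 0.6878 -0.1398  0.3178] [ 0.40616814 -1.9432623   0.67866323  2.08362588] len 0.18350412329141566 head 254.40646424377988 tilt 53.63283442456803
```

Request:
carry_out([
  [[0,0,0,0,0.05],[0,0,0,0,0.05],[0,0,0.03,0,0.06],[0,0,0.03,0,0.06],[0,0,0.02,0,0.085],[-0.045,0,0,-0.1,0.085],[-0.045,0,0,-0.1,0.085],[-0.045,0,0,-0.1,0.085],[-0.045,0.01,0,-0.1,0.085],[0,0.01,0,-0.1,0.085],[0,0.01,0,-0.1,0.085],[0,0,0,-0.1,0.085]],
])

```text
time: 6.8
position: [0.4915, -0.0948, 0.3496]
ee_rot: [0.989, 0.146, 0.003, 0.0]
force: [0.2, -0.0, -0.3]
grip_width: 0.0853
finger_force: 0.0
```

```bash
python3 kn.py k2 .674 -.126 .290; python3 -c "
from h import *
print(ctrl.get_state()['position'])"
```

```text
scene [275.2 200.7] [(np.int32(137), [272.8, 203.3], [14, 13])]
side [334.9 182.5] []
knob [ 0.6743 -0.1329  0.2885] [-0.03187941  0.14825551 -0.05222498 -0.1573609 ] len 0.15953466178514833 head 246.41847279041693 tilt 47.9831604528791
[ 0.49179393 -0.09536314  0.3491515 ]
```

Run:
```python
import cv2,numpy as np
a=cv2.imread('pics/k2side.png').max(2)
print(a[170:198:1,322:350:1])
b=cv2.imread('pics/k2scene.png');b2=cv2.imread('pics/k2side.png')
cv2.imwrite('pics/v8.png',np.hstack([cv2.resize(b[150:290,230:360],None,fx=3,fy=3),cv2.resize(b2[130:270,270:400],None,fx=3,fy=3)]))
```

```text
[[145 147 149 148 148 145 145 139 130 123 112 102  98  98  98  98  99  99
   98  99  98  99  98  98  97  98  97  98]
 [147 147 147 146 147 148 146 142 133 123 111 102  97  98  99  97  97 100
   99  99  96  99  98  99  98  98  97  95]
 [147 147 146 147 146 148 145 143 136 125 111 103  97  98  97  99  97  98
   99 101 101  99  99 100 100  98  97  96]
 [147 147 146 147 146 149 147 144 137 124 111 100  99  96 100  98  99  99
   99 102 102 102 102 102 101 102  99 100]
 [147 147 146 148 148 148 147 146 140 128 115 107 103 102 102 105 111 114
  116 115 113 110 105 107 104 104 104 104]
 [146 148 145 147 148 147 148 145 143 136 126 120 115 110 108 117 131 135
  136 132 129 124 123 120 118 117 117 112]
 [145 145 146 148 147 146 150 149 145 144 140 137 133 130 125 133 141 148
  146 145 142 142 139 138 138 134 133 129]
 [145 145 147 146 147 146 148 147 147 146 144 145 142 141 138 141 146 150
  151 148 147 146 148 147 148 147 145 141]
 [145 146 145 145 146 146 146 147 144 140 136 137 138 140 141 146 150 150
  152 151 149 149 149 150 151 151 149 145]
 [146 145 147 145 145 146 144 140 130 122 119 1
[... 1476 characters left out ...]
154 151 150 150 147 146 140 127 110  97  92  90  93 106 122 141 157 169
  174 176 177 178 178 178 181 179 180 180]
 [155 153 153 154 152 152 150 143 139 131 129 127 126 133 140 147 153 162
  166 168 170 171 173 175 175 177 177 176]
 [152 150 154 154 152 152 152 151 153 153 149 149 146 147 148 148 150 153
  156 157 158 161 163 165 167 169 170 172]
 [150 151 152 152 152 151 152 151 153 154 155 154 153 153 154 153 153 154
  152 153 152 154 155 156 156 158 162 163]
 [152 152 149 150 150 149 150 151 150 151 153 153 151 154 155 155 154 154
  156 156 157 154 155 154 153 151 151 156]
 [152 151 151 149 151 151 150 152 151 152 150 150 151 153 150 150 151 152
  153 155 156 155 154 154 154 156 156 156]]
```

View pics/v8.png

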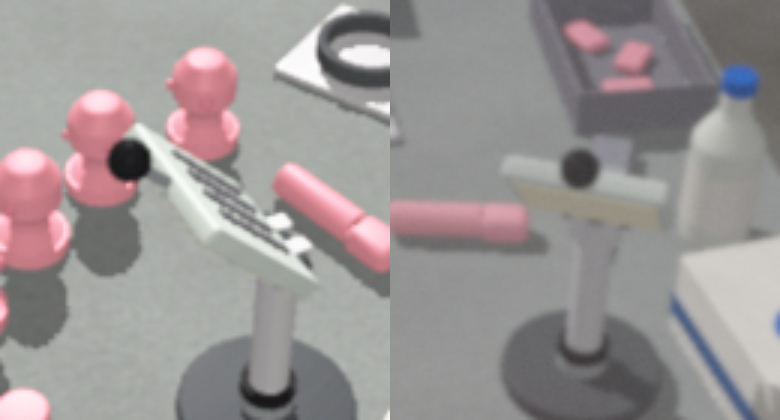

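```bash
sed -i 's/c<60/c<100/; s/i=1+np.argmax(st\[1:,4\])/i=1+np.argmin([np.hypot(*(ce[j]-w))+(99 if st[j,4]<60 else 0) for j in range(1,k)])/' kn.py; python3 kn.py k3 .674 -.13 .288
```

```text
scene [273.7 202.7] [(np.int32(155), [272.8, 203.1], [14, 13])]
side [335.3 184.6] [(np.int32(75), [342.1, 170.2], [17, 6]), (np.int32(119), [332.9, 185.9], [12, 13])]
knob [ 0.6704 -0.1281  0.284 ] [ 0.0079239  -0.03688631  0.01295826  0.03907041] len 0.15439770963926758 head 243.38990043060886 tilt 47.58551184686416
```

```bash
cat > jf.py <<'E'
from h import *
from scipy.optimize import least_squares
def cen(f,u,v,w=12):
    c=cv2.imread(f)[v-w:v+w,u-w:u+w].max(2); k,l,st,ce=cv2.connectedComponentsWithStats((c<100).astype(np.uint8))
    i=1+np.argmin([np.hypot(*(ce[j]-w))+(99 if st[j,4]<60 else 0) for j in range(1,k)]); print(f,st[i,4],ce[i]+[u-w,v-w]);return ce[i]+[u-w,v-w]
def jf(obs):
    def P(a,h,t): return np.array([a[0],a[1],.17])+.157*np.array([np.cos(h)*np.cos(t),np.sin(h)*np.cos(t),np.sin(t)])
    def f(p):
        r=[(p[0]-.717)/.002,(p[1]+.035)/.002]
        for i,o in enumerate(obs):
            for n in o: r+=list((proj(n,[P(p,*p[2+2*i:4+2*i])])[0]-o[n])/.7)
        return np.array(r)
    r=least_squares(f,[.717,-.035]+[3.5,.5]*len(obs)); print(r.x[:2],np.degrees(r.x[2:]),(r.fun*.7).round(2))
if __name__=='__main__':
    jf([dict(scene=cen('pics/scene0.png',274,182),side=cen('pics/side0.png',270,186)),dict(scene=cen('pics/k3scene.png',273,203),side=cen('pics/k3side.png',333,186))])
E
python3 jf.py
```

```text
pics/scene0.png 101 [273.79207921 181.68316832]
pics/side0.png 90 [269.41111111 185.86666667]
pics/k3scene.png 155 [272.76129032 203.13548387]
pics/k3side.png 119 [332.94957983 185.88235294]
[ 0.71606427 -0.03358203] [166.58481905  11.28474358 244.66792892  47.3620876 ] [-0.33  0.5  -0.03  0.2   0.32 -0.11 -0.49 -0.19  0.38 -0.13]
```

Request:
carry_out([
  [[0,-0.01,0,0.1,0.06],[0,-0.01,0,0.1,0.06],[0.045,-0.01,0,0.1,0.06],[0.045,0,0,0.1,0.06],[0.045,0,0,0.1,0.05],[0.045,0,0,0.1,0.05],[0,-0.001,0,0.1,0.05],[0,0,-0.04,0,0.05],[0,0,-0.044,0,0.05],[0,0,0,0,0.05],[0,0,0,0,0],[0,0,0,0,0]],
], squeeze=80)

```text
time: 8.2
position: [0.6726, -0.127, 0.268]
ee_rot: [0.878, 0.478, 0.002, 0.002]
force: [-1.5, -0.1, 1.3]
grip_width: 0.0228
finger_force: 77.9
```

Request:
carry_out([
  [[0,0,0,0,0],[0,0,0,0,0],[0.0012,0.0024,0.0025,0,0],[0.0012,0.0024,0.0025,0,0],[0,0,0.0005,0,0],[0,0,0,0,0],[0,0,0,0,0]],
])

```text
time: 8.9
position: [0.6742, -0.1235, 0.2715]
ee_rot: [0.879, 0.478, 0.0, 0.002]
force: [-3.3, -5.0, 2.5]
grip_width: 0.0221
finger_force: 78.3
```

Request:
carry_out([
  [[0,0,0,0,0.05],[0,0,0,0,0.05],[0,0,0.03,0,0.06],[0,0,0.03,0,0.06],[0,0,0.02,0,0.085],[-0.045,0,0,-0.1,0.085],[-0.045,0,0,-0.1,0.085],[-0.045,0,0,-0.1,0.085],[-0.045,0.01,0,-0.1,0.085],[0,0.01,0,-0.1,0.085],[0,0.01,0,-0.1,0.085],[0,0,0,-0.1,0.085]],
])

```text
time: 10.1
position: [0.494, -0.0903, 0.3497]
ee_rot: [0.989, 0.147, 0.001, -0.0]
force: [0.3, 0.3, -1.1]
grip_width: 0.0852
finger_force: 0.0
```

```bash
python3 kn.py k4 .671 -.128 .286
python3 - <<'E'
from jf import *
jf([dict(scene=cen('pics/scene0.png',274,182),side=cen('pics/side0.png',270,186)),dict(scene=cen('pics/k3scene.png',273,203),side=cen('pics/k3side.png',333,186)),dict(scene=cen('pics/k4scene.png',273,203),side=cen('pics/k4side.png',334,184))])
E
```

```text
scene [273.1 202.3] [(np.int32(160), [275.4, 201.6], [14, 14])]
side [333.4 185. ] [(np.int32(73), [340.9, 170.2], [15, 6]), (np.int32(123), [334.3, 183.2], [12, 13])]
knob [ 0.6735 -0.1247  0.2872] [ 0.03702945 -0.17360702  0.06088443  0.18444194] len 0.1538281754697902 head 244.14808013283573 tilt 49.62483605346842
pics/scene0.png 101 [273.79207921 181.68316832]
pics/side0.png 90 [269.41111111 185.86666667]
pics/k3scene.png 155 [272.76129032 203.13548387]
pics/k3side.png 119 [332.94957983 185.88235294]
pics/k4scene.png 160 [275.4375 201.6   ]
pics/k4side.png 123 [334.29268293 183.15447154]
[ 0.7163014  -0.03279503] [166.90361749  11.29662106 244.60621012  47.14080065 245.53986142
  49.13197132] [-0.24  0.77 -0.02  0.21  0.34 -0.11 -0.35 -0.15  0.28 -0.08 -0.46 -0.33
  0.44  0.01]
```

```bash
cat > heads.py <<'E'
from m2 import *
HD=[(0,.014,.032,.032),(.014,.05,.017,.017),(.04,.05,.016,.028),(.05,.072,.028,.028),(.072,.084,.028,.019),(.084,.09,.019,.008)]
SM=[(0,.026,.036,.036),(.026,.062,.036,.017),(.062,.098,.017,.017),(.088,.098,.016,.028),(.098,.122,.028,.028),(.122,.136,.028,.019),(.136,.143,.019,.008)]
def sil(n,x,y,prof,s=None):
    m=np.zeros((420,560),np.uint8); a=np.linspace(0,2*np.pi,24,endpoint=False)
    for z0,z1,r0,r1 in prof:
        P=np.vstack([np.c_[x+r*np.cos(a),y+r*np.sin(a),0*a+z] for z,r in((z0,r0),(z1,r1))])
        h=cv2.convexHull(proj(n,P,s).astype(np.float32)); cv2.fillConvexPoly(m,(h*16).round().astype(int),1,shift=4)
    return m
def pinkm(im):
    h=cv2.cvtColor(im,cv2.COLOR_BGR2HSV); return (((h[...,0]>165)|(h[...,0]<4))&(h[...,1]>60)&(h[...,2]>60))
def fitall(n,im,objs,s=None,occ=None):
    pk=pinkm(im); objs=[list(o) for o in objs]
    valid=im.max(2)>75
    if occ is not None: valid&=~occ
    for it in range(2):
        for i,(x,y,p) in enumerate(objs):
            oth=np.zeros_like(pk)
            for j,o in enumerate(objs):
                if j!=i: oth|=sil(n,*o,s)>0
            win=cv2.dilate(sil(n,x,y,p,s),np.ones((25,25)))>0
            w=win&valid
            def c(q):
                r=(sil(n,q[0],q[1],p,s)>0); return ((r|oth)!=pk)[w].sum()/max(r.sum(),1)
            r=minimize(c,[x,y],method='Nelder-Mead',options=dict(initial_simplex=[[x,y],[x+.012,y],[x,y+.012]],xatol=3e-4,fatol=1e-3))
            objs[i][:2]=r.x; objs[i].append(r.fun) if False else None
            if it==1: print(i,r.x.round(4),round(r.fun,3),'vis',(w&pk&(sil(n,*r.x,p,s)>0)).sum()/sil(n,*r.x,p,s).sum())
    return objs
H0=[(.481,-.094),(.463,-.002),(.457,.095),(.489,.193)]; S0=(.472,-.197)
if __name__=='__main__':
    o=[(*h,HD) for h in H0]+[(*S0,SM)]
    for n in('scene','side'): print(n); fitall(n,cv2.imread('pics/k4%s.png'%n),o)
E
python3 heads.py
```

```text
scene
0 [ 0.4796 -0.0945] 0.228 vis 0.8334965719882468
1 [ 0.461  -0.0021] 0.323 vis 0.8074398249452954
2 [0.4573 0.094 ] 0.3 vis 0.742822966507177Traceback (most recent call last):
  File "heads.py", line 32, in <module>
    for n in('scene','side'): print(n); fitall(n,cv2.imread('pics/k4%s.png'%n),o)
                                        ~~~~~~^^^^^^^^^^^^^^^^^^^^^^^^^^^^^^^^^^^
  File "heads.py", line 25, in fitall
    r=minimize(c,[x,y],method='Nelder-Mead',options=dict(initial_simplex=[[x,y],[x+.012,y],[x,y+.012]],xatol=3e-4,fatol=1e-3))
    res = _minimize_neldermead(fun, x0, args, callback, bounds=bounds,
                               **options)
    fxr = func(xr)
    fx = function(np.copy(x), *(wrapper_args + args))
  File "heads.py", line 24, in c
    r=(sil(n,q[0],q[1],p,s)>0); return ((r|oth)!=pk)[w].sum()/max(r.sum(),1)
       ~~~^^^^^^^^^^^^^^^^^
  File "heads.py", line 8, in sil
    h=cv2.convexHull(proj(n,P,s).astype(np.float32)); cv2.fillConvexPoly(m,(h*16).round().astype(int),1,shift=4)
                     ~~~~^^^^^^^
  File "h.py", line 13, in proj
    K,T=cam(n,s); P=np.atleast_2d(P); c=P@T[:3,:3].T+T[:3,3]; q=c@K.T; return q[:,:2]/q[:,2:]
        ~~~^^^^^
  File "h.py", line 7, in cam
    p=vision.camera_params(n); K=np.array(p['K'])
ValueError: time passes only in moves, steps and waits
```

Request:
carry_out([
  [[-0.014,-0.004,0,-0.1434,0.085],[0,0,-0.01,-0.1434,0.085],[0,0,-0.01,-0.1434,0.085],[0,0,-0.01,-0.1434,0.085],[0,0,-0.01,-0.1434,0.085],[0,0,-0.01,-0.1434,0.085],[0,0,-0.01,-0.1434,0.085],[0,0,-0.01,-0.1434,0.085],[0,0,-0.02,-0.1434,0.085],[0,0,-0.02,-0.1434,0.085],[0,0,-0.02,-0.1434,0.085],[0,0,-0.02,-0.1434,0.085]],
])

```text
time: 11.4
position: [0.4804, -0.0955, 0.1982]
ee_rot: [0.756, -0.654, -0.0, -0.0]
force: [0.6, 0.0, 0.0]
grip_width: 0.0849
finger_force: 0.0
```

```bash
python3 - <<'E'
s=open('h.py').read()
s=s.replace("def cam(n,s=None):\n    p=vision.camera_params(n);","_C={}\ndef cam(n,s=None):\n    if n not in _C: _C[n]=vision.camera_params(n)\n    p=_C[n];")
open('h.py','w').write(s)
E
python3 heads.py; python3 -c "
from h import *
s=ctrl.get_state();print(s['position'],s['ee_rot'],s['qpos'])"
```

```text
scene
0 [ 0.4796 -0.0945] 0.228 vis 0.8334965719882468
1 [ 0.461  -0.0021] 0.323 vis 0.8074398249452954
2 [0.4573 0.094 ] 0.3 vis 0.742822966507177
3 [0.4866 0.1959] 0.243 vis 0.7710997442455243
4 [ 0.4674 -0.1949] 0.19 vis 0.8396501457725948
side
0 [ 0.4785 -0.0968] 0.304 vis 0.9412861136999068
1 [0.4628 0.0076] 0.266 vis 0.9044038668098818
2 [0.4629 0.0887] 0.262 vis 0.8912529550827423
3 [0.4877 0.187 ] 0.212 vis 0.853494623655914
4 [ 0.4745 -0.1467] 0.222 vis 0.8525159051474841
[ 0.48042035 -0.09552106  0.19819603] [ 7.56273341e-01 -6.54255755e-01 -5.60973851e-05 -1.94947037e-04] [ 2.16269111e-01 -2.59813534e-01 -2.51324162e-01 -3.23171206e-04
 -1.57904040e+00 -7.18717347e-02]
```

Request:
carry_out([
  [[0,0.001,-0.04,-0.1434,0.085],[0,0,-0.04,0,0.085],[0,0,-0.04,0,0.085],[0,0,-0.03,0,0.085],[0,0,-0.01,0,0.085],[0,0,0,0,0.0],[0,0,0,0,0.0],[0,0,0,0,0.0],[0,0,0,0,0.0],[0,0,0.01,0,0.0],[0,0,0.03,0,0.0]],
], squeeze=35)

```text
time: 12.5
position: [0.4782, -0.0945, 0.077]
ee_rot: [0.708, -0.706, -0.002, 0.002]
force: [-0.1, -0.2, -1.5]
grip_width: 0.0536
finger_force: 37.2
```

Request:
carry_out([
  [[0,0,0.05,0,0],[0,0,0.05,0,0],[0,0,0.05,0,0],[0.0128,-0.0413,0.008,0,0],[0.0128,-0.0413,0,0,0],[0.0128,-0.0413,0,0,0],[0.0128,-0.0413,0,0,0],[0.0128,-0.0413,0,0,0],[0.0128,-0.0413,0,0,0],[0.0128,-0.0413,0,0,0],[0.0128,-0.0413,0,0,0],[0,0,0,0,0]],
])

```text
time: 13.7
position: [0.5822, -0.429, 0.2316]
ee_rot: [-0.707, 0.707, 0.004, -0.001]
force: [-0.6, -0.1, -2.8]
grip_width: 0.054
finger_force: 37.4
```

Request:
carry_out([
  [[0,0,-0.04,0,0],[0,0,-0.04,0,0],[0,0,-0.04,0,0],[0,0,-0.03,0,0],[0,0,-0.02,0,0],[0,0,-0.014,0,0],[0,0,0,0,0]],
])

```text
time: 14.4
position: [0.5818, -0.4242, 0.0509]
ee_rot: [0.708, -0.706, -0.002, 0.0]
force: [-0.9, 1.1, -0.9]
grip_width: 0.0537
finger_force: 37.4
```

Request:
carry_out([
  [[0,0,-0.003,0,0],[0,0,0,0,0.07],[0,0,0,0,0.07],[0,0,0,0,0.07],[0,0,0.04,0,0.07],[0,0,0.05,0,0.07],[0,0,0.05,0,0.07],[-0.012,0.0424,0.04,0,0.085],[-0.012,0.0424,0,0,0.085],[-0.012,0.0424,0,0,0.085],[-0.012,0.0424,0,0,0.085],[-0.012,0.0424,0,0,0.085]],
])

```text
time: 15.6
position: [0.5239, -0.2184, 0.2243]
ee_rot: [0.708, -0.706, 0.001, -0.0]
force: [0.6, 0.9, 1.3]
grip_width: 0.0855
finger_force: 0.0
```

Request:
carry_out([
  [[-0.012,0.0424,0,0,0.085],[-0.012,0.0424,0,0,0.085],[-0.012,0.0424,0,0,0.085],[-0.012,0.0424,0,0,0.085],[-0.012,0.0424,0,0,0.085],[0,0,0,0,0.085]],
])

```text
time: 16.2
position: [0.4638, -0.004, 0.2247]
ee_rot: [0.711, -0.704, 0.0, -0.002]
force: [0.0, 0.9, -0.1]
grip_width: 0.0849
finger_force: 0.0
```

```bash
cat > chk.py <<'E'
import sys
from heads import *
tag=sys.argv[1]; keep=[int(c) for c in sys.argv[2]]
s,im=snap('scene',tag)
o=[(*H0[i],HD) for i in keep]+([(*S0,SM)] if len(sys.argv)<4 else [])
fitall('scene',im,o); s=ctrl.get_state(); print(s['position'],s['grip_width'],s['time'])
E
python3 chk.py t1 123
```

```text
0 [ 0.4605 -0.0009] 0.252 vis 0.7901639344262295
1 [0.4578 0.0946] 0.311 vis 0.7392857142857143
2 [0.4866 0.1959] 0.246 vis 0.7800511508951407
3 [ 0.4672 -0.1948] 0.142 vis 0.8681765389082462
[ 0.46430929 -0.00572553  0.2247104 ] 0.08476826640906612 16.25
```

Request:
carry_out([
  [[-0.002,0.005,-0.04,0,0.085],[0,0,-0.04,0,0.085],[0,0,-0.05,0,0.085],[0,0,-0.04,0,0.085],[0,0,-0.017,0,0.085],[0,0,0,0,0.0],[0,0,0,0,0.0],[0,0,0,0,0.0],[0,0,0,0,0.0],[0,0,0.02,0,0.0],[0,0,0.04,0,0.0],[0,0,0.05,0,0.0]],
])

```text
time: 17.45
position: [0.4615, -0.003, 0.1468]
ee_rot: [0.708, -0.706, -0.001, 0.001]
force: [0.9, 0.9, 1.0]
grip_width: 0.0537
finger_force: 37.4
```

Request:
carry_out([
  [[0,0,0.05,0,0.0],[0.0027,-0.0425,0.035,0,0.0],[0.0027,-0.0425,0.0,0,0.0],[0.0027,-0.0425,0.0,0,0.0],[0.0027,-0.0425,0.0,0,0.0],[0.0027,-0.0425,0.0,0,0.0],[0.0027,-0.0425,0.0,0,0.0],[0.0027,-0.0425,0.0,0,0.0],[0.0027,-0.0425,0.0,0,0.0],[0.0027,-0.0425,0.0,0,0.0],[0.0027,-0.0425,0.0,0,0.0],[0,0,0.0,0,0.0]],
])

```text
time: 18.65
position: [0.4883, -0.4278, 0.2261]
ee_rot: [-0.707, 0.707, 0.001, -0.001]
force: [-0.2, 1.1, -2.4]
grip_width: 0.0541
finger_force: 37.4
```

Request:
carry_out([
  [[0,0,-0.04,0,0],[0,0,-0.04,0,0],[0,0,-0.04,0,0],[0,0,-0.03,0,0],[0,0,-0.02,0,0],[0,0,-0.009,0,0],[0,0,0,0,0],[0,0,0,0,0.065],[0,0,0,0,0.065],[0,0,0,0,0.065]],
])

```text
time: 19.65
position: [0.4988, -0.4243, 0.0555]
ee_rot: [0.71, -0.704, 0.01, -0.004]
force: [23.5, 0.9, 6.2]
grip_width: 0.0645
finger_force: 4.3
```

Request:
carry_out([
  [[0,0,0.04,0,0.065],[0,0,0.05,0,0.065],[0,0,0.05,0,0.065],[-0.0025,0.043,0.04,0,0.085],[-0.0025,0.043,0,0,0.085],[-0.0025,0.043,0,0,0.085],[-0.0025,0.043,0,0,0.085],[-0.0025,0.043,0,0,0.085],[-0.0025,0.043,0,0,0.085],[-0.0025,0.043,0,0,0.085],[-0.0025,0.043,0,0,0.085],[-0.0025,0.043,0,0,0.085]],
])

```text
time: 20.85
position: [0.4668, -0.0414, 0.2246]
ee_rot: [0.709, -0.706, 0.001, -0.001]
force: [0.6, -0.3, 0.4]
grip_width: 0.0852
finger_force: 0.0
```

Request:
carry_out([
  [[-0.0025,0.043,0,0,0.085],[-0.0025,0.043,0,0,0.085],[-0.0025,0.043,0,0,0.085],[0,0,0,0,0.085]],
])

```text
time: 21.25
position: [0.4591, 0.0898, 0.224]
ee_rot: [0.71, -0.704, -0.0, -0.001]
force: [-0.7, -0.3, -0.6]
grip_width: 0.0849
finger_force: 0.0
```

```bash
python3 chk.py t2 23
```

```text
0 [0.4568 0.0949] 0.21 vis 0.7434367541766109
1 [0.4866 0.1959] 0.23 vis 0.7838874680306905
2 [ 0.4676 -0.1952] 0.125 vis 0.8868144690781797
[0.45934631 0.08797108 0.22413049] 0.0853941834964573 21.3
```

Request:
carry_out([
  [[-0.002,0.006,-0.04,0,0.085],[0,0,-0.04,0,0.085],[0,0,-0.05,0,0.085],[0,0,-0.04,0,0.085],[0,0,-0.017,0,0.085],[0,0,0,0,0.0],[0,0,0,0,0.0],[0,0,0,0,0.0],[0,0,0,0,0.0],[0,0,0.02,0,0.0],[0,0,0.04,0,0.0],[0,0,0.05,0,0.0]],
])

```text
time: 22.5
position: [0.4566, 0.0913, 0.1466]
ee_rot: [0.708, -0.706, -0.001, 0.001]
force: [1.1, 1.7, 0.1]
grip_width: 0.0537
finger_force: 37.2
```

Request:
carry_out([
  [[0,0,0.05,0,0.0],[0.0103,-0.043,0.035,0,0.0],[0.0103,-0.043,0.0,0,0.0],[0.0103,-0.043,0.0,0,0.0],[0.0103,-0.043,0.0,0,0.0],[0.0103,-0.043,0.0,0,0.0],[0.0103,-0.043,0.0,0,0.0],[0.0103,-0.043,0.0,0,0.0],[0,0,0.0,0,0.0]],
])

```text
time: 23.4
position: [0.5285, -0.2086, 0.2267]
ee_rot: [-0.707, 0.708, 0.0, -0.001]
force: [0.1, 1.3, -1.7]
grip_width: 0.0537
finger_force: 37.3
```

Run:
```python
from m2 import *
s,im=snap('wrist','w2'); print(s['position'],s['grip_width'])
im=im.copy()
for z in(.11,.0):
  for cx,c in((.55,(255,255,0)),(.558,(0,255,0))):
    q=proj('wrist',box(cx,-.386,-.01,.24,.22,z,z)[::2],s)[[0,1,3,2]]; cv2.polylines(im,[q.round().astype(np.int32)],True,c,1)
cv2.imwrite('pics/w2m.png',im)
```

```text
[ 0.52852285 -0.20861504  0.22673717] 0.05370866747360128
```

View pics/w2m.png

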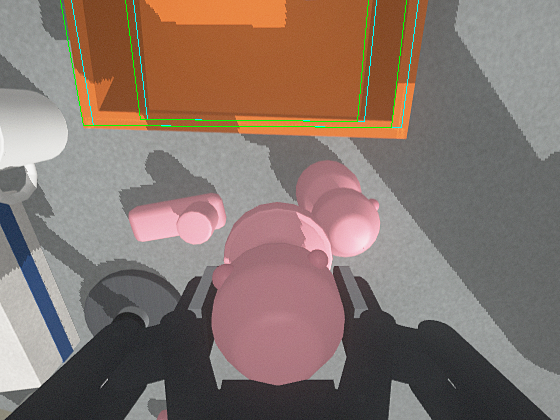

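The wrist view shows head2 held. The crate's near rim runs from (83,128) to (408,138), so the crate is slightly rotated, with the upright sample at (345,215).

Run:
```python
from m2 import *
s=dict(position=[0.52852285,-0.20861504,0.22673717],ee_rot=[.7071,-.7071,0,0]); s0=ctrl.get_state(); s['ee_rot']=s0['ee_rot']; print(s0['ee_rot'])
print(atz('wrist',[(83,128),(408,138),(428,0),(63,0)],.11,s).round(4))
```

```text
[-7.07023360e-01  7.07189914e-01  4.71413998e-04 -4.14106365e-04]
[[ 0.6797 -0.2746  0.11  ]
 [ 0.4245 -0.2668  0.11  ]
 [ 0.4229 -0.3606  0.11  ]
 [ 0.6767 -0.3608  0.11  ]]
```

Request:
carry_out([
  [[0.0149,-0.0315,0,0,0],[0.0149,-0.0315,0,0,0],[0.0149,-0.0315,0,0,0],[0.0149,-0.0315,0,0,0],[0,0,-0.04,0,0],[0,0,-0.04,0,0],[0,0,-0.04,0,0],[0,0,-0.03,0,0],[0,0,-0.02,0,0],[0,0,-0.008,0,0],[0,0,0,0,0]],
])

```text
time: 24.55
position: [0.5881, -0.3295, 0.0489]
ee_rot: [0.709, -0.705, -0.001, 0.0]
force: [-0.6, -0.3, -0.2]
grip_width: 0.0538
finger_force: 37.4
```

Request:
carry_out([
  [[0,0,0,0,0.065],[0,0,0,0,0.065],[0,0,0,0,0.065],[0,0,0.04,0,0.065],[0,0,0.05,0,0.065],[0,0,0.05,0,0.065],[-0.0085,0.044,0.04,0,0.085],[-0.0085,0.044,0,0,0.085],[-0.0085,0.044,0,0,0.085],[-0.0085,0.044,0,0,0.085],[-0.0085,0.044,0,0,0.085],[-0.0085,0.044,0,0,0.085]],
])

```text
time: 25.75
position: [0.5381, -0.0723, 0.2237]
ee_rot: [0.708, -0.706, 0.001, -0.001]
force: [0.5, -0.4, -0.2]
grip_width: 0.085
finger_force: 0.0
```

Request:
carry_out([
  [[-0.0085,0.044,0,0,0.085],[-0.0085,0.044,0,0,0.085],[-0.0085,0.044,0,0,0.085],[-0.0085,0.044,0,0,0.085],[-0.0085,0.044,0,0,0.085],[-0.0085,0.042,0,0,0.085],[0,0,0,0,0.085]],
])

```text
time: 26.45
position: [0.4866, 0.1921, 0.223]
ee_rot: [0.71, -0.704, -0.0, -0.001]
force: [1.0, 0.7, -0.3]
grip_width: 0.0848
finger_force: 0.0
```

```bash
python3 chk.py t3 3
```

```text
0 [0.4866 0.1959] 0.224 vis 0.7787723785166241
1 [ 0.4673 -0.1948] 0.124 vis 0.8850841555426582
[0.48705531 0.19031842 0.2232397 ] 0.08483436528874645 26.5
```

Request:
carry_out([
  [[0,0.004,-0.04,0,0.085],[0,0,-0.04,0,0.085],[0,0,-0.05,0,0.085],[0,0,-0.04,0,0.085],[0,0,-0.016,0,0.085],[0,0,0,0,0.0],[0,0,0,0,0.0],[0,0,0,0,0.0],[0,0,0,0,0.0],[0,0,0.02,0,0.0],[0,0,0.04,0,0.0],[0,0,0.05,0,0.0]],
])

```text
time: 27.7
position: [0.4866, 0.1916, 0.1467]
ee_rot: [0.708, -0.706, -0.0, 0.002]
force: [1.5, 1.1, -0.8]
grip_width: 0.0538
finger_force: 37.2
```

Request:
carry_out([
  [[0,0,0.05,0,0.0],[0.0013,-0.0442,0.035,0,0.0],[0.0013,-0.0442,0.0,0,0.0],[0.0013,-0.0442,0.0,0,0.0],[0.0013,-0.0442,0.0,0,0.0],[0.0013,-0.0442,0.0,0,0.0],[0.0013,-0.0442,0.0,0,0.0],[0.0013,-0.0442,0.0,0,0.0],[0.0013,-0.0442,0.0,0,0.0],[0.0013,-0.0442,0.0,0,0.0],[0.0013,-0.0442,0.0,0,0.0],[0.0013,-0.0442,0.0,0,0.0]],
])

```text
time: 28.9
position: [0.5016, -0.2908, 0.2286]
ee_rot: [0.708, -0.706, 0.001, -0.0]
force: [0.5, 0.1, -0.3]
grip_width: 0.0538
finger_force: 37.3
```

Request:
carry_out([
  [[0.0013,-0.0442,0.0,0,0.0],[0,0,-0.04,0,0],[0,0,-0.04,0,0],[0,0,0,0,0.0]],
])

```text
time: 29.3
position: [0.5003, -0.3318, 0.1411]
ee_rot: [0.708, -0.706, -0.005, 0.001]
force: [-0.3, -0.1, -1.9]
grip_width: 0.0544
finger_force: 37.5
```

```bash
python3 -c "
from h import *
s,im=snap('scene','t4'); print(s['position'],s['grip_width'])
im=im[220:420,20:240]; cv2.imwrite('pics/t4c.png',cv2.resize(im,None,fx=2.6,fy=2.6))"
```

```text
[ 0.50026385 -0.33183632  0.14110038] 0.05438083454587722
```

View pics/t4c.png

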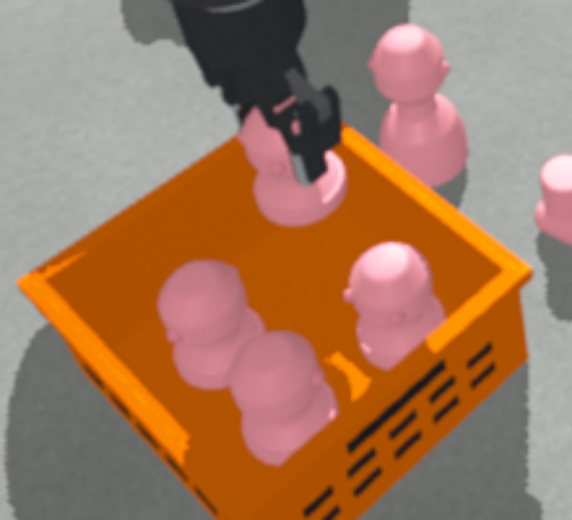

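Three heads stand in the crate at about (205,310), (280,390) and (393,305), and the fourth is over a free corner with the sample still upright. I'll place it.

Request:
carry_out([
  [[0.005,0,-0.04,0,0],[0,0,-0.03,0,0],[0,0,-0.015,0,0],[0,0,-0.008,0,0],[0,0,0,0,0],[0,0,0,0,0.065],[0,0,0,0,0.065],[0,0,0,0,0.065]],
])

```text
time: 30.15
position: [0.5088, -0.3335, 0.0563]
ee_rot: [0.708, -0.706, 0.001, -0.0]
force: [-0.4, -0.4, -1.0]
grip_width: 0.0647
finger_force: 0.0
```

Request:
carry_out([
  [[0,0,0.04,0,0.065],[0,0,0.05,0,0.065],[0,0,0.05,0,0.065],[0,0,0.05,0,0.085],[-0.006,0.024,0.03,0,0.085],[-0.006,0.024,0,0,0.085],[-0.006,0.024,0,0,0.085],[-0.006,0.024,0,0,0.085],[-0.006,0.024,0,0,0.085],[0,0.02,0,0,0.085],[0,0,0,0,0.085]],
])

```text
time: 31.25
position: [0.4782, -0.1916, 0.276]
ee_rot: [0.709, -0.705, 0.001, -0.001]
force: [0.3, 0.8, 0.1]
grip_width: 0.0848
finger_force: 0.0
```

Run:
```python
from heads import *
s,im=snap('wrist','w5'); print(s['position'],s['ee_rot'])
fitall('wrist',im,[(.47,-.195,SM)],s)
s,im=snap('scene','t5'); fitall('scene',im,[(.47,-.195,SM)])
```

```text
[ 0.47816311 -0.19163032  0.27599332] [ 0.70929114 -0.70491465  0.00080866 -0.00087344]
0 [ 0.4709 -0.1966] 0.112 vis 0.8940548780487805
0 [ 0.4672 -0.1948] 0.171 vis 0.8387470997679815
```

Request:
carry_out([
  [[-0.008,-0.004,-0.04,0,0.085],[0,0,-0.04,0,0.085],[0,0,-0.05,0,0.085],[0,0,-0.04,0,0.085],[0,0,-0.02,0,0.085],[0,0,0,0,0.085],[0,0,0,0,0.0],[0,0,0,0,0.0],[0,0,0,0,0.0],[0,0,0,0,0.0]],
], squeeze=50)

```text
time: 32.35
position: [0.4715, -0.1977, 0.0872]
ee_rot: [0.709, -0.706, 0.002, -0.001]
force: [1.5, 0.1, 5.9]
grip_width: 0.0539
finger_force: 53.7
```

Request:
carry_out([
  [[0,0,0.01,0,0],[0,0,0.03,0,0],[0,0,0.03,0,0],[0,0,0.02,0,0],[0,0,0,0,0],[0,0,0,0,0]],
])

```text
time: 32.95
position: [0.4698, -0.1967, 0.174]
ee_rot: [0.708, -0.706, -0.001, -0.0]
force: [-0.1, 0.7, -3.7]
grip_width: 0.0539
finger_force: 53.8
```

Request:
carry_out([
  [[0.006,0.045,0.04,0,0],[0.006,0.045,0,0,0],[0.006,0.045,0,0,0],[0.006,0.045,0,0,0],[0.006,0.045,0,0,0],[0.006,0.045,0,0,0],[0.006,0.045,0,0,0],[0.006,0.045,0,0,0],[0.006,0.045,0,0,0],[0,0,0,0,0]],
])

```text
time: 33.95
position: [0.5219, 0.2042, 0.2039]
ee_rot: [0.71, -0.704, -0.001, 0.002]
force: [0.2, -0.1, -4.2]
grip_width: 0.0535
finger_force: 54.3
```

```bash
cat > rg.py <<'E'
from heads import *
def fitring(n,im,x0,s=None,th=95,exc=None):
    """dark ring annulus: score mean darkness in predicted ring silhouette vs neighbourhood"""
    g=im.max(2).astype(float)
    def mk(x,y):
        a=np.linspace(0,2*np.pi,60,endpoint=False)
        def hl(r,zs):
            P=np.vstack([np.c_[x+r*np.cos(a),y+r*np.sin(a),0*a+z] for z in zs]); m=np.zeros(g.shape,np.uint8)
            h=cv2.convexHull(proj(n,P,s).astype(np.float32)); cv2.fillConvexPoly(m,(h*16).round().astype(int),1,shift=4); return m
        o=hl(.05,(.008,.028)); i=hl(.04,(.028,)) & hl(.04,(.008,)); return o.astype(bool)&~i.astype(bool)
    d=g<th
    win=cv2.dilate(mk(*x0).astype(np.uint8),np.ones((15,15)))>0
    f=lambda p:((mk(*p)!=d)&win).sum()/mk(*p).sum()
    r=minimize(f,x0,method='Nelder-Mead',options=dict(initial_simplex=[x0,[x0[0]+.008,x0[1]],[x0[0],x0[1]+.008]],xatol=2e-4,fatol=1e-4)); print(n,th,r.x.round(4),round(r.fun,3)); return r.x
if __name__=='__main__':
    for th in(80,95,110):
        for n,f in(('scene','t5'),('side','side0')): fitring(n,cv2.imread('pics/%s.png'%f),[.545,.375],th=th)
        s=dict(position=[0.5659,0.0031,0.2804],ee_rot=[0.982,-0.189,-0.001,0.0])
        fitring('wrist',cv2.imread('pics/w1.png'),[.545,.375],s,th)
    s,im=snap('scene','t6'); print(s['position'])
E
python3 rg.py
```

```text
scene 80 [0.5491 0.3761] 0.574
side 80 [0.5531 0.3753] 0.859
wrist 80 [0.5443 0.3832] 0.442
scene 95 [0.5485 0.376 ] 0.457
side 95 [0.5471 0.3781] 0.52
wrist 95 [0.5447 0.383 ] 0.148
scene 110 [0.5442 0.3787] 0.346
side 110 [0.5442 0.3785] 0.34
wrist 110 [0.5443 0.3831] 0.118
[0.52191075 0.20415227 0.20390047]
```

Request:
carry_out([
  [[-0.004,0.01,0,0.14,0],[-0.004,0.01,0,0.14,0],[-0.004,0.01,0,0.14,0],[-0.004,0.01,0,0.14,0],[-0.004,0.01,0,0.14,0],[-0.004,0.01,0,0.14,0],[-0.004,0.01,0,0.14,0],[-0.004,0.01,0,0.14,0],[0,0,0,0.14,0],[0,0,0,0.14,0],[0,0,0,0,0],[0,0,0,0,0]],
])

```text
time: 35.2
position: [0.4909, 0.2792, 0.2069]
ee_rot: [0.996, -0.086, -0.001, 0.001]
force: [-0.2, -0.2, -1.6]
grip_width: 0.0537
finger_force: 54.4
```

Run:
```python
from rg import *
s,im=snap('wrist','w6'); print(s['position'],s['ee_rot'])
for th in(80,95,110): x=fitring('wrist',im,[.545,.379],s,th)
b=im.copy(); a=np.linspace(0,2*np.pi,60)
for r,z,c in((.05,.028,(0,255,0)),(.04,.028,(0,255,0)),(.05,.008,(255,255,0))):
    cv2.polylines(b,[proj('wrist',np.c_[x[0]+r*np.cos(a),x[1]+r*np.sin(a),0*a+z],s).round().astype(np.int32)],True,c,1)
h=.087; p=s['position']
for r,z in((.036,p[2]-h),(.036,p[2]-h+.026)):
    cv2.polylines(b,[proj('wrist',np.c_[p[0]+r*np.cos(a),p[1]+r*np.sin(a),0*a+z],s).round().astype(np.int32)],True,(0,0,255),1)
cv2.imwrite('pics/w6m.png',b)
```

```text
[0.49090632 0.27915511 0.2069476 ] [ 9.96323879e-01 -8.56632111e-02 -5.09617055e-04  5.31424493e-04]
wrist 80 [0.5445 0.3809] 0.729
wrist 95 [0.5443 0.3828] 0.507
wrist 110 [0.544  0.3825] 0.117
```

View pics/w6m.png

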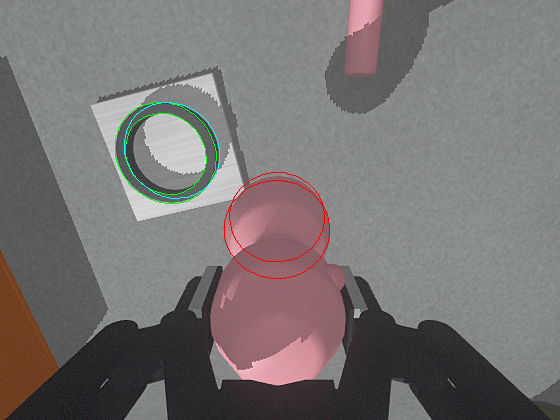

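The ring fit is tight: the nest is at (.544,.3825) at pixel (167,152), and the sample hangs upright in the grip at (278,220). Next I'll measure the sample's foot offset relative to the tool.

Run:
```python
from heads import *
im=cv2.imread('pics/w6.png'); s=dict(position=[0.49090632,0.27915511,0.2069476],ee_rot=[9.96323879e-01,-8.56632111e-02,-5.09617055e-04,5.31424493e-04])
pk=pinkm(im)
for y in (180,190,200,215,230): 
    r=np.where(pk[y,200:340])[0]; print(y,r.min()+200,r.max()+200,len(r))
for h in(.083,.087,.091):
    o=s['position'][2]-h
    foot=[(o+a,o+b,c,d) for a,b,c,d in SM[:2]]
    w=np.zeros_like(pk); w[150:238,200:345]=1
    f=lambda q:(((sil('wrist',q[0],q[1],foot,s)>0)!=pk)&w).sum()
    best=minimize(f,[.491,.279],method='Nelder-Mead',options=dict(initial_simplex=[[.491,.279],[.499,.279],[.491,.287]],xatol=2e-4,fatol=.5)); print(h,best.x.round(4),best.fun)
```

```text
180 259 296 38
190 244 311 68
200 236 319 84
215 229 326 98
230 226 329 104
0.083 [0.4883 0.2792] 92.0
0.087 [0.4876 0.2792] 42.0
0.091 [0.4869 0.2792] 38.0
```

Request:
carry_out([
  [[0.014,0.0258,0,0,0],[0.014,0.0258,0,0,0],[0.014,0.0259,0,0,0],[0.014,0.0259,0,0,0],[0,0,-0.03,0,0],[0,0,-0.03,0,0],[0,0,-0.015,0,0],[0,0,0,0,0],[0,0,0,0,0],[0,0,0,0,0]],
])

```text
time: 36.25
position: [0.5479, 0.3838, 0.1354]
ee_rot: [0.996, -0.084, 0.001, -0.001]
force: [0.2, 0.3, -1.8]
grip_width: 0.0534
finger_force: 54.6
```

Run:
```python
from rg import *
s,im=snap('wrist','w7'); print(s['position'],s['force'])
for n in('scene','side'): snap(n,'p7'+n)
a=cv2.imread('pics/p7scene.png');b=cv2.imread('pics/p7side.png')
cv2.imwrite('pics/v12.png',np.hstack([cv2.resize(a[90:210,280:420],None,fx=2.8,fy=2.8),cv2.resize(b[80:200,180:320],None,fx=2.8,fy=2.8)]))
```

```text
[0.54792651 0.38378529 0.13543326] [ 0.21115426  0.27920318 -1.77687395]
```

View pics/v12.png

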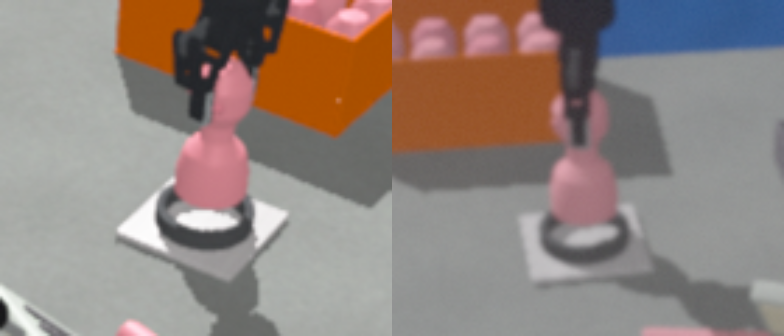

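```bash
cat > al.py <<'E'
from rg import *
p=[0.5479,.3838,.1354]; o=p[2]-.087
foot=[(o+a,o+b,c,d) for a,b,c,d in SM[:2]]
for n in('scene','side'):
    im=cv2.imread('pics/p7%s.png'%n); pk=pinkm(im)
    ring0=cv2.imread('pics/t5.png' if n=='scene' else 'pics/k4side.png')
    for th in(95,105): fitring(n,ring0,[.545,.38],th=th)
    u,v=proj(n,[[.545,.383,o+.03]])[0].astype(int); w=np.zeros_like(pk); w[v-12:v+22,u-25:u+25]=1
    f=lambda q:(((sil(n,q[0],q[1],foot)>0)!=pk)&w).sum()
    best=minimize(f,[.545,.383],method='Nelder-Mead',options=dict(initial_simplex=[[.545,.383],[.553,.383],[.545,.391]],xatol=2e-4,fatol=.5)); print(n,'foot',best.x.round(4),best.fun)
E
python3 al.py
```

```text
scene 95 [0.5419 0.3769] 0.454
scene 105 [0.5452 0.3794] 0.377
scene foot [0.5434 0.387 ] 30.0
side 95 [0.5448 0.3873] 0.673
side 105 [0.5448 0.3831] 0.529
side foot [0.5452 0.3899] 54.0
```

Run:
```python
from rg import *
a=np.linspace(0,2*np.pi,72); o=.1354-.087
C=lambda x,y,r,z:np.c_[x+r*np.cos(a),y+r*np.sin(a),0*a+z]
for n in('scene','side'):
    im=cv2.imread('pics/p7%s.png'%n); g=im.max(2); pk=pinkm(im)
    q=proj(n,C(.5441,.3826,.05,.02)); print(n,'ring pred cols',q[:,0].min().round(1),q[:,0].max().round(1))
    f=proj(n,C(.5449,.3838,.036,o+.013)); r0=int(f[:,1].mean()); print(' foot pred',f[:,0].min().round(1),f[:,0].max().round(1),'row',r0)
    for r in(r0-3,r0,r0+3): k=np.where(pk[r,220:400])[0]+220; print('  pink',r,k.min(),k.max())
    rr=int(q[:,1].mean())
    for r in(rr,rr+2,rr+4,rr-2): print('  row',r,g[r,int(q[:,0].min())-6:int(q[:,0].min())+8].tolist(),g[r,int(q[:,0].max())-7:int(q[:,0].max())+7].tolist())
```

```text
scene ring pred cols 335.1 370.8
 foot pred 341.9 368.1 row 153
  pink 150 343 368
  pink 153 343 367
  pink 156 342 367
  row 165 [237, 250, 251, 250, 251, 249, 185, 100, 114, 118, 121, 144, 157, 158] [140, 111, 77, 62, 89, 110, 111, 135, 222, 243, 242, 241, 241, 241]
  row 167 [251, 250, 250, 251, 252, 244, 168, 72, 85, 114, 121, 122, 133, 155] [158, 151, 138, 100, 84, 102, 109, 144, 225, 242, 241, 240, 241, 241]
  row 169 [250, 250, 251, 251, 252, 252, 197, 81, 59, 68, 87, 105, 119, 131] [244, 208, 130, 79, 68, 66, 83, 174, 232, 240, 240, 241, 241, 241]
  row 163 [172, 198, 236, 250, 252, 253, 215, 128, 116, 103, 79, 88, 125, 150] [148, 114, 78, 63, 93, 112, 116, 160, 229, 244, 241, 235, 224, 206]
side ring pred cols 231.6 264.2
 foot pred 235.6 259.6 row 150
  pink 147 238 356
  pink 150 238 355
  pink 153 238 353
  row 161 [160, 178, 191, 194, 195, 191, 179, 153, 120, 102, 92, 88, 97, 112] [170, 165, 150, 122, 97, 83, 92, 122, 156, 174, 176, 163, 144, 144]
  row 163 [157, 175, 187, 193, 194, 193, 184, 159, 125, 104, 102, 111, 125, 136] [184, 177, 160, 132, 100, 83, 85, 103, 126, 146, 161, 162, 151, 143]
  row 165 [152, 161, 179, 191, 192, 192, 186, 161, 123, 101, 99, 107, 114, 123] [141, 126, 106, 87, 82, 78, 87, 106, 123, 135, 142, 142, 137, 136]
  row 159 [167, 182, 191, 194, 195, 194, 186, 167, 135, 110, 91, 80, 76, 88] [114, 103, 89, 86, 82, 84, 109, 146, 174, 181, 170, 149, 140, 145]
```

The projected ring and foot edges agree with the images to within about a pixel, so the sample is aligned over the ring. Lowering it.

Request:
carry_out([
  [[0,-0.001,-0.01,0,0],[0,0,-0.01,0,0],[0,0,-0.005,0,0],[0,0,-0.005,0,0],[0,0,0,0,0],[0,0,0,0,0]],
])

```text
time: 37.0
position: [0.5471, 0.3824, 0.1028]
ee_rot: [0.997, -0.083, 0.0, 0.0]
force: [-0.4, -0.4, -2.8]
grip_width: 0.0541
finger_force: 54.7
```

Request:
carry_out([
  [[0,0,-0.004,0,0],[0,0,-0.002,0,0],[0,0,0,0,0],[0,0,0,0,0]],
])

```text
time: 37.4
position: [0.5471, 0.3824, 0.0967]
ee_rot: [0.997, -0.083, 0.0, 0.0]
force: [-0.1, 0.9, -2.2]
grip_width: 0.0538
finger_force: 54.7
```

Request:
carry_out([
  [[0,0,-0.0015,0,0],[0,0,0,0,0],[0,0,0,0,0.085],[0,0,0,0,0.085],[0,0,0,0,0.085],[0,0,0,0,0.085],[0,0,0.03,0,0.085],[0,0,0.05,0,0.085],[0,0,0.05,0,0.085],[0,-0.02,0.04,0,0.085],[0,-0.045,0.02,0,0.085],[0,-0.045,0.02,0,0.085]],
])

```text
time: 38.6
position: [0.5469, 0.2717, 0.3068]
ee_rot: [0.997, -0.083, 0.001, -0.0]
force: [1.5, 0.4, 0.1]
grip_width: 0.0848
finger_force: 0.0
```

Request:
carry_out([
  [[0,-0.045,0.02,0.14,0.085],[0,-0.045,0.02,0.14,0.085],[0,-0.045,0,0.14,0.085],[0,-0.045,0,0.14,0.085],[0,-0.045,0,0.14,0.085],[0,-0.045,0,0.14,0.085],[0,-0.045,0,0.14,0.06],[0,-0.045,0,0.14,0.06],[0,-0.04,0,0.14,0.06],[0,0,0,0,0.06]],
])

```text
time: 39.6
position: [0.5465, -0.1299, 0.3455]
ee_rot: [0.856, 0.517, -0.0, 0.0]
force: [0.3, -0.0, 0.8]
grip_width: 0.0598
finger_force: 0.0
```

```bash
python3 - <<'E'
from rg import *
for n in('scene','side'): s,im=snap(n,'p8'+n)
print(s['position'],s['ee_rot'])
a=cv2.imread('pics/p8scene.png');b=cv2.imread('pics/p8side.png')
cv2.imwrite('pics/v13.png',np.hstack([cv2.resize(a[90:390,20:420],None,fx=1.2,fy=1.2),cv2.resize(b[80:290,180:380],None,fx=1.5,fy=1.71)]))
E
python3 kn.py k6 .673 -.126 .288
```

```text
[ 0.5468177  -0.12796509  0.34532171] [8.56704638e-01 5.15807275e-01 3.93308881e-05 1.30854467e-04]
scene [274.7 201.3] [(np.int32(162), [275.4, 201.6], [14, 14])]
side [334.3 183.4] [(np.int32(97), [341.4, 169.8], [16, 8]), (np.int32(123), [334.4, 183.2], [12, 13])]
knob [ 0.6736 -0.1249  0.2873] [ 0.03172782 -0.14872519  0.05216449  0.1580077 ] len 0.15402080547582783 head 244.23859959707227 tilt 49.594009871217224Traceback (most recent call last):
  File "<stdin>", line 5, in <module>
    return _nx.concatenate(arrs, 1, dtype=dtype, casting=casting)
           ~~~~~~~~~~~~~~~^^^^^^^^^^^^^^^^^^^^^^^^^^^^^^^^^^^^^^^
ValueError: all the input array dimensions except for the concatenation axis must match exactly, but along dimension 0, the array at index 0 has size 360 and the array at index 1 has size 359
```

View pics/p8scene.png

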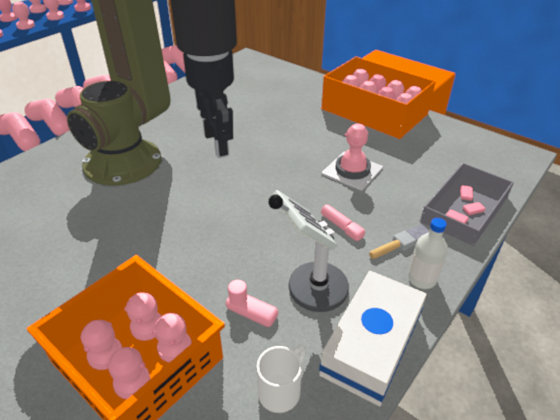

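```bash
python3 arc.py 244.8 49.5 112.5 25 24
```

```text
[ 0.67358612 -0.12725919  0.28938374] [0.66254785 0.09645912 0.23635107]
[[-0.0097, 0.0028, -0.0018], [-0.0096, 0.0038, -0.0019], [-0.0093, 0.0049, -0.0019], [-0.0089, 0.0059, -0.0019], [-0.0084, 0.0069, -0.002], [-0.0078, 0.0079, -0.002], [-0.007, 0.0088, -0.0021], [-0.0062, 0.0096, -0.0021], [-0.0053, 0.0103, -0.0021], [-0.0042, 0.0109, -0.0021], [-0.0032, 0.0115, -0.0022], [-0.002, 0.0119, -0.0022], [-0.0008, 0.0122, -0.0022], [0.0004, 0.0124, -0.0023], [0.0017, 0.0124, -0.0023], [0.003, 0.0123, -0.0023], [0.0043, 0.0121, -0.0024], [0.0055, 0.0117, -0.0024], [0.0067, 0.0112, -0.0024], [0.0079, 0.0106, -0.0024], [0.009, 0.0098, -0.0025], [0.01, 0.009, -0.0025], [0.011, 0.008, -0.0025], [0.0118, 0.0069, -0.0025]] -0.09621127501618743
```

All four heads are in the crate at (98,340), (142,312), (172,332) and (128,368). The sample stands in the ring at (355,150), and the lamp is unchanged. Now the last lamp move.

Request:
carry_out([
  [[0.032,0,0,0,0.055],[0.032,0.001,0,0,0.05],[0.032,0.001,0,0,0.05],[0.0305,0,0,0,0.05],[0,0,0,0,0.05],[0,0,-0.04,0,0.05],[0,0,-0.038,0,0.05],[0,0,0,0,0.05],[0,0,0,0,0],[0,0,0,0,0],[0,0,0,0,0],[0,0,0,0,0]],
], squeeze=70)

```text
time: 41.0
position: [0.6739, -0.1243, 0.2707]
ee_rot: [0.856, 0.517, 0.002, 0.002]
force: [-2.6, -2.2, 6.1]
grip_width: 0.0226
finger_force: 68.6
```

Request:
carry_out([
  [[-0.0097,0.0028,-0.0018,-0.096,0],[-0.0096,0.0038,-0.0019,-0.096,0],[-0.0093,0.0049,-0.0019,-0.096,0],[-0.0089,0.0059,-0.0019,-0.096,0],[-0.0084,0.0069,-0.002,-0.096,0],[-0.0078,0.0079,-0.002,-0.096,0],[-0.007,0.0088,-0.0021,-0.096,0],[-0.0062,0.0096,-0.0021,-0.096,0],[-0.0053,0.0103,-0.0021,-0.096,0],[-0.0042,0.0109,-0.0021,-0.096,0],[-0.0032,0.0115,-0.0022,-0.096,0],[-0.002,0.0119,-0.0022,-0.096,0]],
])

```text
time: 42.2
position: [0.5928, -0.0289, 0.2457]
ee_rot: [0.999, -0.035, 0.003, 0.0]
force: [0.9, -2.9, 4.8]
grip_width: 0.0224
finger_force: 69.3
```

Request:
carry_out([
  [[-0.0008,0.0122,-0.0022,-0.096,0],[0.0004,0.0124,-0.0023,-0.096,0],[0.0017,0.0124,-0.0023,-0.096,0],[0.003,0.0123,-0.0023,-0.096,0],[0.0043,0.0121,-0.0024,-0.096,0],[0.0055,0.0117,-0.0024,-0.096,0],[0.0067,0.0112,-0.0024,-0.096,0],[0.0079,0.0106,-0.0024,-0.096,0],[0.009,0.0098,-0.0025,-0.096,0],[0.01,0.009,-0.0025,-0.096,0],[0.011,0.008,-0.0025,-0.096,0],[0.0118,0.0069,-0.0025,-0.096,0]],
])

```text
time: 43.4
position: [0.6634, 0.1008, 0.2166]
ee_rot: [0.82, -0.573, 0.001, -0.001]
force: [-1.4, -0.0, 3.5]
grip_width: 0.0226
finger_force: 70.1
```

Request:
carry_out([
  [[0,0,0,0,0],[0,0,0,0,0],[0,0,0,0,0.05],[0,0,0,0,0.05],[0,0,0.03,0,0.06],[0,0,0.04,0,0.06],[-0.04,0,0.02,0,0.06],[-0.04,0,0,0,0.085],[-0.04,-0.01,0,0,0.085],[-0.04,-0.03,0,0,0.085],[0,-0.03,0,0,0.085],[0,-0.03,0,0,0.085]],
])

```text
time: 44.6
position: [0.5012, -0.0014, 0.3055]
ee_rot: [0.821, -0.571, 0.001, -0.001]
force: [0.0, 0.3, -1.0]
grip_width: 0.0848
finger_force: 0.0
```

```bash
python3 kn.py k7 .6625 .0965 .2363
python3 - <<'E'
from h import *
s=ctrl.get_state();print(s['position'],s['time'])
E
```

```text
scene [338.7 164.5] [(np.int32(195), [343.1, 168.8], [19, 21])]
side [306.  146.3] [(np.int32(77), [304.7, 146.3], [10, 10])]
knob [0.6645 0.1135 0.221 ] [ 0.30783366 -1.69423501  0.55059426  1.84914192] len 0.16554931739270567 head 109.47565639192943 tilt 17.938100483934722
[ 0.50181656 -0.00298356  0.30519245] 44.7
```

Run:
```python
import cv2,numpy as np
np.set_printoptions(linewidth=250)
a=cv2.imread('pics/k7scene.png'); print(a.max(2)[156:180,328:358])
```

```text
[[167 167 168 168 171 171 168 166 168 177 200 208 177 137 155 201 225 232 231 226 222 217 205 200 202 206 211 211 210 206]
 [166 166 168 169 169 170 167 167 177 185 181 149 117 115 171 200 209 220 224 222 218 213 204 200 203 208 212 211 209 205]
 [167 168 169 169 168 167 169 186 207 177 125  94  81  94 153 184 192 199 207 212 212 209 203 201 205 209 213 212 208 205]
 [169 170 170 170 167 168 190 229 210 129  70  62  58  61  94 127 165 186 192 197 202 204 204 203 206 209 212 212 208 205]
 [170 169 169 168 169 192 230 225 151  67  41  51  48  39  38  58 112 164 188 192 195 199 201 203 205 210 213 211 208 205]
 [171 168 167 169 193 231 226 153  70  31  33  38  38  33  32  31  57 122 172 190 193 194 197 200 203 207 210 208 206 204]
 [168 166 168 192 233 249 202  80  29  28  30  30  31  28  28  27  29  74 157 191 194 194 194 197 199 201 202 202 201 201]
 [166 169 193 233 249 246 175  55  23  27  26  32  33  31  30  27  23  51 151 190 192 193 195 196 197 198 199 199 199 199]
 [171 195 234 248 251 239 156  48  21  28  28  33  36  33  29  28  24  44 136 182 192 194 195 195 197 197 198 197 19
[... 1152 characters left out ...]
159 141 114  83  63  64  66  66  67  69  67  67  69  69  70  69  67  67  69  69  70]
 [217 231 246 252 252 251 251 230 178 158 139 123 101  76  66  65  65  66  68  67  68  68  69  69  69  69  70  69  68  70]
 [211 218 230 237 244 250 248 220 172 156 137 138 138 121  96  77  68  65  66  66  66  68  66  68  70  69  68  69  67  69]
 [223 222 221 220 230 242 242 228 198 174 150 150 157 152 140 124  99  83  75  68  67  66  67  66  67  68  66  67  67  67]
 [221 220 220 220 221 226 228 226 217 211 209 215 215 201 185 173 155 140 128 109  95  88  80  71  69  70  70  70  71  72]
 [220 220 219 220 218 218 218 217 218 221 224 226 226 220 213 212 214 210 204 191 170 160 145 126 119 115 114 111 110 120]]
```

Run:
```python
from jf import *
K7=dict(scene=np.array([340.1,164.4]),side=np.array([304.7,146.3]))
jf([dict(scene=cen('pics/scene0.png',274,182),side=cen('pics/side0.png',270,186)),dict(scene=cen('pics/k4scene.png',273,203),side=cen('pics/k4side.png',334,184)),K7]); jf([K7])
```

```text
pics/scene0.png 101 [273.79207921 181.68316832]
pics/side0.png 90 [269.41111111 185.86666667]
pics/k4scene.png 160 [275.4375 201.6   ]
pics/k4side.png 123 [334.29268293 183.15447154]
[ 0.7159901 -0.0320434] [166.99100864  11.16208891 245.78589608  48.98118322 112.09103333
  23.76102742] [-0.35  1.03 -0.02  0.15  0.12 -0.11 -0.38 -0.3   0.37  0.04 -0.48  0.15
  0.63  0.12]
[ 0.71604075 -0.03263364] [112.06607959  23.9071139 ] [-0.34  0.83 -0.59  0.2   0.77  0.14]
```

View pics/k7scene.png

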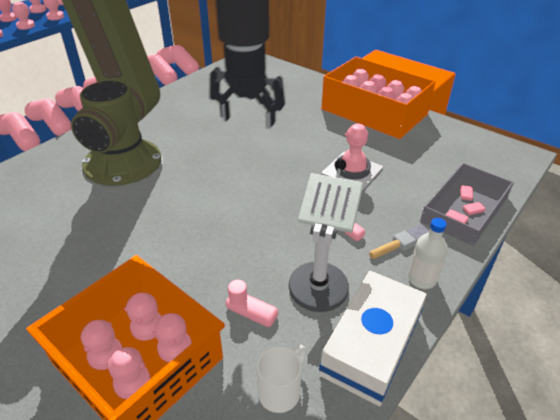

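The four heads are in the crate, the sample stands in the nest at (355,150), the lamp knob at (340,164) points at the nest, and the gripper is clear of everything. Handing in.

```bash
python3 -c "
from h import *
print(ctrl.job_done())"
```

```text
the job is handed in; nothing more can be done
None
```

I handed the job in: all four heads are in the crate, the sample stands upright in the nest, the forearm and foot were left alone, and the lamp (at about 49° towards the crate while packing) now points at the nest within about 0.5° at roughly 24° tilt (25° asked), with the gripper clear of everything.

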